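# Demagnetise the ground chuck jaws

### The job

Demagnetise the stepped chuck jaws lying on the bench: lay all of them in the demagnetiser's tray, each lying flat on the tray floor, and move the slide on the control pod by lifting its knob out of the parking notch and dropping it home in the notch the brass pointer marks. Then fold the cover fully shut and run the cycle with the two-stage button: press to its halfway stop, hold it there for a good second, then press it fully down, never fully down with the cover open. Finally let the button go, fold the cover back up until it stands upright, return the slide to its parking notch (home at the bottom), leave the jaws in the tray, and do not knock over or push away the other things on the bench.

Things in the scene. Friction and masses are not known exactly. Their poses are not given: they have to be found in the camera images.
- tray (a point): Centre of the tray floor (22 mm above the bench) of the demagnetiser, a green unit 280 mm wide. x points away to the hinge side, y along the tray, z up. Tray is 110 mm (x) by 240 mm (y) inside; its steel walls stand 12 mm above the floor. Behind it, from x = 62 mm, a coil housing rises 36 mm above the tray floor
- cover_hinge (a point): Middle of the cover's hinge axis, fixed on the demagnetiser 80 mm beyond the tray's centre in the tray's x, 44 mm above the tray floor; the hinge line runs along the tray's y. Same axes as the tray
- cover_bar (a point): Centre of the cover's handle, a round steel bar 10 mm thick, parallel to the hinge, 178 mm from its axis, on two arms 70 mm either side of the middle. A 34 mm clear gap lies between bar and cover lip: pinch the bar from above at its middle at any angle; it turns in the grip. The cover is a clear panel 138 x 272 mm with 14 mm skirts on its inner side
- cover (a joint): Cover angle, rad: 0 = shut, level over the tray (end stop); 1.57 = standing upright; at most 1.9. Starts open, upright or leaning a little back. The hinge is stiff: the cover stays where it is left and takes about 2 to 6 N at the bar to turn. Opening swings the bar up and away in the tray's x
- slide_knob (a point): Centre of the slide's black knob (18 x 18 mm, 28 mm tall, sides along the pod's axes) on the grey pod (130 x 170, 45 mm high). Its 7 mm stem stands in one of four notches, 12 mm wide, 24 mm apart along the pod's y, of a steel comb. Dropped home, this point is 81 mm above the bench, the knob's underside 67 mm, the comb's top 57 mm. Axes are the pod's, z up
- slide (a joint): Position of the slide along the row of notches, m: 0 = parking notch at the pod's +y end, where it starts; 0.024, 0.048 and 0.072 = the other three, going towards the pod's -y. To move it the knob must be lifted clear of the comb
- slide_lift (a joint): Lift of the slide knob, m: 0 = stem fully down in a notch; 0.010 = resting on top of a comb tooth; can be lifted 0.018 at most (13 to 15 mm is right for moving). A light spring (about 2 to 3 N with its weight) pulls it down
- pointer_tip (a point): Tip of the small brass arrow (20 mm long, 10 mm high) on top of the pod, beside the comb on its +x side. It marks the notch to be used: same pod y as that notch, one of the three that are not the parking notch. The other two have a small round screw head beside them. Axes are the pod's
- trigger_top (a point): Centre of the top of the round black two-stage button (26 mm across, in a 44 mm black collar) on the pod, 62 mm from the comb on its -x side; 70 mm above the bench when released. Presses straight down: 5 mm light (1 to 2 N) to a clear halfway stop, then 8 to 10 N for another 4 mm to the bottom; springs back
- trigger_half (a joint): First-stage travel of the button, m: 0 = released, 0.005 = at the halfway stop
- trigger_full (a joint): Second-stage travel of the button beyond the halfway stop, m: 0 = not begun, 0.004 = fully down
- jaw1_mid (a point): A lathe-chuck jaw: ground steel block 54 mm long (x), 26 mm wide (y), in three equal steps 14, 22 and 30 mm high rising towards +x; 0.2 to 0.3 kg. The point is its middle, 11 mm above its underside; z up when it lies on its base. Grip it across the 26 mm width. None if this jaw is absent: two to four jaws lie on the bench
- jaw2_mid (a point): Another identical chuck jaw (see jaw1). None if this jaw is absent: two to four jaws lie on the bench
- jaw3_mid (a point): Another identical chuck jaw (see jaw1). None if this jaw is absent: two to four jaws lie on the bench
- jaw4_mid (a point): Another identical chuck jaw (see jaw1). None if this jaw is absent: two to four jaws lie on the bench
- bush: Bystander, not to be disturbed: short steel bush, 38 mm across, 26 mm high; origin at its underside
- oil_jar: Bystander, not to be disturbed: small amber jar, 36 mm across, 55 mm high; origin at its underside
- vblock: Bystander, not to be disturbed: dark steel V-block, 50 mm; origin at its underside
- collar: Bystander, not to be disturbed: flat steel collar, 60 mm across, 18 mm high; origin at its underside
Not all that is in view belongs to the job. Leave any blue or turquoise look-alike of the part that bears jaw3_mid alone.

How it is judged:
By the outcome, as a careful person would: the job done as asked, in the order asked, and still so for the second after the job is handed in, with the robot touching nothing.
Of jaw1, jaw2, jaw3, jaw4 only 2 to 4 are there at a start; the rules pass over those that are not, and their reading is None.
At some moment in a run one of jaw1, jaw2, jaw3, jaw4 may be knocked a few centimetres aside while the robot is not near it.
Once in a run the grip may slacken for a moment while it holds something.
It also fails if it takes over 210 s, if anything falls off the work surface, if the arm or the gripper's body presses on something with over 40 N, if the wrist force passes 120 N, or if a joint passes its speed limit or range.

### The arm

A 6-joint arm with a two-finger parallel gripper is mounted at the origin on the work surface. World frame = base frame: x ahead of the robot, y to its left, z up, the work surface at z = 0. Lengths are in mm, angles in rad, forces in N, time in s.
With the tool pointing down it reaches from about 250 to 725 mm from the base axis. Payload 4 kg.
Tool frame: the origin (TCP) lies at the centre of the arm's flange, where the gripper is bolted on; the fingertips stand 173 mm ahead of it and the grasp point (between the pads) lies 155 mm ahead of it; z points along the fingers, x is the direction in which the jaws open and shut, and the axes are right-handed (so a half turn about z gives the same grasp; the last joint's range is limited). The gripper opens to 85 mm and grips with 20 to 120 N. Pads are 22 mm wide; open, the fingers measure 114 mm over their backs; the gripper's body (76 mm by 85 mm) begins 54 mm behind the grasp point. The pads swing forward as they close: fully open they stand 13 mm farther back than shut.
Start: joints at [1.218, 0.241, 0.005, 1.335, 0, 1.571], TCP at [172.762, 469.205, 404.706] pointing down, gripper open.
Joint ranges: [-2.72, 2.72], [-1.05, 1.87], [-1.09, 1.28], [-1.99, 2.15], [-1.42, 1.44], [-3.14, 3.14]. Speed limits (rad/s): [2.79, 2.79, 3.14, 3.14, 3.14, 3.14].

### API

Orientations are given as a unit quaternion [w, x, y, z].
In Python, from workcell import robot, cams gives the robot as it stands. The module is installed in compiled form; this text tells all that it offers.
- The arm moves only by the tool carry_out, never from a script. Its argument "commands" is a list of rows, each a list of 3 entries, a list of its own where there are three numbers: the closure in counts, from 0 (fully open) to 255 (shut), then the shift along the world's x, y, z in m, then the turn, a rotation vector about the world's x, y, z in degrees. A call has 1 to 8 rows; each row shifts and turns the commanded pose from where the row before left it; what a row does not reach is not made up. A row lasts 1/10 s, in which the tool goes at most 50 mm and 8.59 degrees, less where a joint would pass 70% of its speed; a pose out of reach is approached as far as the arm can. A call with a gripper value outside its range is refused whole. The fingers move at their own pace and stop on an object; "squeeze" is the grip in N (left out, the last holds). Time passes only in rows, so rows that do not move let the fingers close. It gives the time, the measured TCP pose, the force and the opening at its end, in the units of the state.
- robot.sense(): the state, without advancing time (a new reading comes with each control period).
- cams.capture(name): name is "scene" or "top" or "wrist"; returns a dict with "image" (400x640x3 uint8, red, green, blue), "intrinsics" (3x3 intrinsics, pixels), "distortion" ([k1, k2, p1, p2, k3] as OpenCV has them; the pictures are not rectified), "R" (3x3) and "t" (3): a world point X has camera coordinates R X + t. Camera axes: x right, y down, z forward; pixel columns grow to the right and rows downward; lengths in mm; the calibration is good to about 2 mm. A picture is of the moment at which its call begins. There is no depth.
- robot.finish_job(): hands the job in, once; it reports no verdict.
Trained networks look in a picture, given as the dict that the camera call returned (one of the last four; its "shot" number tells which), for a name from the list of things; names that differ only in an ending like _2 or _b are one class to them, and where a whole thing is asked for, a point or a joint stands for the part that bears it (a point fixed in the world has none). Each returns a list of dicts, best first, with "score" (0 to 1); they miss things now and then, are a little off and sometimes report something else, mostly with a low value. They report only what shows in the picture. A call takes as long as a camera call. They do not tell look-alikes from the thing itself.
- cams.spot_in(picture, label): "point" ([x, y, z] in mm, in the coordinates of the camera as it stood for that picture, good to about 4 mm: the middle of the surface that is visible of it).
- cams.silhouettes(picture, label): "region" (400x640 bool, what is visible of it).
- cams.landmark_of(picture, label): "point" ([x, y, z] in mm, in the coordinates of the camera as it stood for that picture, good to about 4 mm: a listed point, or the origin of a listed thing).
The state is a dict: "t": time; "joints": joint angles; "dq": joint speeds; "joint_torque": joint torques, N m; "eef_pos": TCP position; "tcp_rot": TCP orientation; "contact_force": force on the tool from outside, world axes, zero at the start; "wrist_torque": the same for the moment, N m; "opening": finger opening in mm.
Only numpy, scipy, OpenCV 4.12 (cv2) and the standard library are available. Lean on these libraries where they do the work, as an engineer would, in place of code of your own. Each camera call takes 0.05 s, during which the arm holds its last target. There are 200 camera calls.

## Working session

There is one attempt and no reset: what is moved stays moved. The work goes in short steps, Python scripts to look and compute and a tool call to move; the robot and the scene stay as the last step left them, time stands still between calls to the robot, and variables do not carry over. Pictures are saved under pics/ and viewed, about 12 in all and at most 16, crops included, and the job is handed in when it is done.

Besides the shell and the picture viewer there is one more tool, called after "Request:" as name([rows], argument=value, ...), one row to a line, values as JSON. carry_out: Moves the arm, as the interface text tells. Its arguments: {"type":"object","properties":{"commands":{"type":"array"},"squeeze":{"type":"number"}},"required":["commands"]}

```bash
mkdir -p pics; cat > h.py <<'E'
import numpy as np, cv2
from workcell import robot, cams
def w(p,c): return np.asarray(c["R"]).T@(np.asarray(p)-np.asarray(c["t"]).ravel())
def save(c,n,crop=None,s=1):
    im=c["image"]
    if crop: im=im[crop[1]:crop[3],crop[0]:crop[2]]
    im=cv2.resize(im,None,fx=s,fy=s,interpolation=cv2.INTER_CUBIC)
    cv2.imwrite("pics/"+n,im[:,:,::-1])
def px(X,c):
    r=cv2.Rodrigues(np.asarray(c["R"],float))[0]
    return cv2.projectPoints(np.asarray(X,float).reshape(-1,3),r,np.asarray(c["t"],float),np.asarray(c["intrinsics"],float),np.asarray(c["distortion"],float))[0].reshape(-1,2)
def ray(uv,c,z):
    """world points at height z seen at pixels uv"""
    n=cv2.undistortPoints(np.asarray(uv,float).reshape(-1,1,2),np.asarray(c["intrinsics"],float),np.asarray(c["distortion"],float)).reshape(-1,2)
    R=np.asarray(c["R"]);t=np.asarray(c["t"]).ravel()
    o=-R.T@t; d=np.c_[n,np.ones(len(n))]@R
    return o+d*((z-o[2])/d[:,2])[:,None]
def lm(c,names):
    for n in names:
        for d in cams.landmark_of(c,n)[:5]:
            p=w(d["point"],c); print(n,round(d["score"],2),p.round(0),px(p,c)[0].round(0))
E
cat > a.py <<'E'
from h import *
print(robot.sense())
for n in ["top","scene"]:
    c=cams.capture(n); save(c,n+"1.png",s=1.25); print(n,"cam at",(-np.asarray(c["R"]).T@np.asarray(c["t"]).ravel()).round())
    lm(c,["tray","cover_hinge","cover_bar","slide_knob","pointer_tip","trigger_top","jaw1_mid","bush","oil_jar","vblock","collar"])
E
python3 a.py
```

```text
{'t': 0.0, 'joints': array([1.21798887e+00, 2.41407973e-01, 3.72962599e-03, 1.33518069e+00,
       1.33667531e-05, 1.57080897e+00]), 'dq': array([-0.00014679, -0.00077522, -0.00236621,  0.00048552, -0.00104114,
        0.00024962]), 'joint_torque': array([-7.23010471e-04, -3.72317469e+01,  2.52407885e+01,  1.68471347e-02,
       -5.27058546e-05,  6.73015137e-06]), 'eef_pos': array([172.67390911, 468.95579163, 403.81713342]), 'tcp_rot': array([ 5.84503816e-04,  8.20226843e-01,  5.72037466e-01, -8.49762597e-04]), 'contact_force': array([-1.33803899, -0.67545021, -0.01001842]), 'wrist_torque': array([0.00895134, 0.00811522, 0.01510047]), 'opening': 85.26258031581851}
top cam at [ 423.   16. 1190.]
tray 0.84 [551.  23.  24.] [313. 227.]
tray 0.59 [ 596. -342.    1.] [453. 208.]
cover_hinge 0.89 [633.  29.  66.] [310. 192.]
cover_bar 0.66 [657.  28. 245.] [309. 165.]
slide_knob 0.66 [531. 371.  84.] [167. 235.]
pointer_tip 0.61 [548. 358.  55.] [176. 229.]
trigger_top 0.57 [709. 240.  -0.] [230. 169.]
trigger_top 0.4 [485. 324.  69.] [188. 254.]
jaw1_mid 0.6 [653.  24. 244.] [311. 167.]
b
[... 430 characters left out ...]
knob 0.58 [533. 373.  82.] [459. 204.]
slide_knob 0.39 [709. 238.   0.] [396. 257.]
slide_knob 0.36 [648.  29. 241.] [327. 155.]
slide_knob 0.23 [ 405. -341.   -2.] [248. 162.]
pointer_tip 0.49 [555. 352.  55.] [449. 215.]
trigger_top 0.64 [488. 318.  74.] [440. 193.]
trigger_top 0.19 [554. 346.  54.] [447. 214.]
jaw1_mid 0.72 [633.  22.  66.] [327. 205.]
bush 0.57 [ 403. -341.    0.] [248. 162.]
oil_jar 0.74 [ 795. -210.   -2.] [229. 243.]
oil_jar 0.5 [633.  22.  67.] [327. 205.]
oil_jar 0.45 [ 605. -344.   -1.] [219. 195.]
oil_jar 0.35 [555. 352.  54.] [449. 215.]
vblock 0.58 [710. 237.   1.] [395. 258.]
vblock 0.5 [ 407. -342.    1.] [248. 162.]
collar 0.63 [ 794. -211.   -3.] [229. 243.]
```

View pics/top1.png

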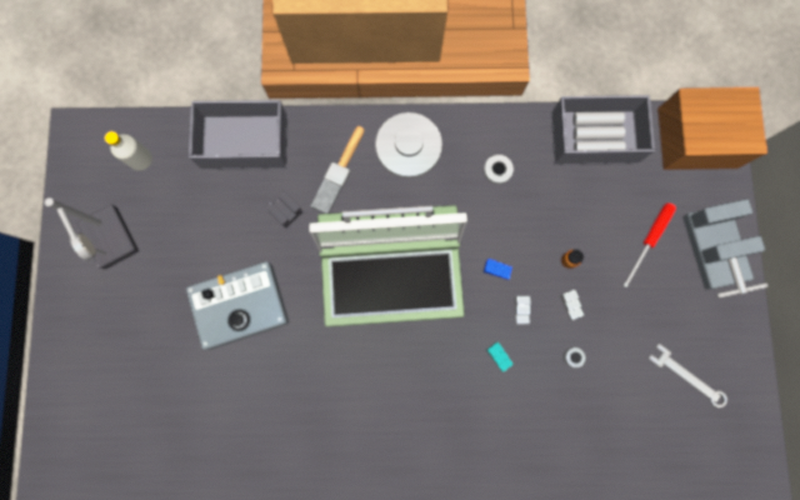

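View pics/scene1.png

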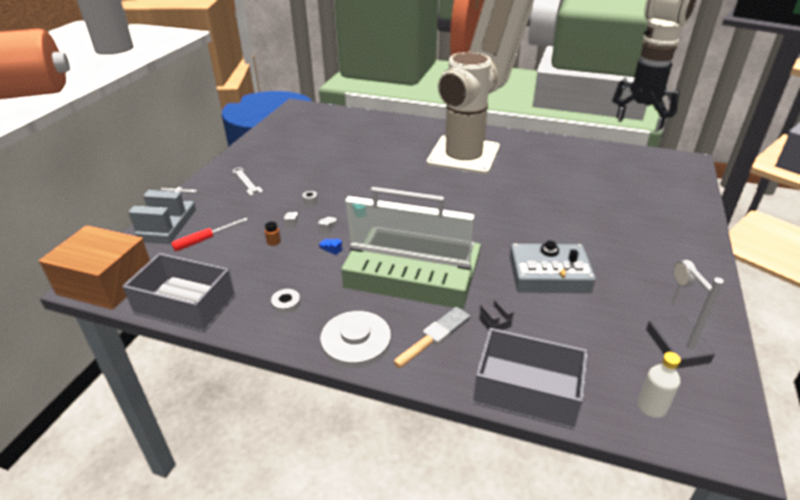

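```bash
cat > b.py <<'E'
from h import *
c=cams.capture("top")
for n,uv in dict(jawA=(523,310),jawB=(573,305),blue=(498,269),turq=(500,357),bush=(576,357),jar=(572,259)).items():
    print(n,ray(np.array(uv)/1.25,c,20)[0].round())
print("pod corners z45",ray(np.array([(188,295),(268,264),(286,321),(205,347)])/1.25,c,45).round())
print("tray corners z34",ray(np.array([(330,256),(452,252),(458,311),(333,316)])/1.25,c,34).round())
save(c,"crop1.png",(370,190,480,300),5)
E
python3 b.py
```

```text
jawA [ 494. -242.   20.]
jawB [ 502. -343.   20.]
blue [ 577. -195.   20.]
turq [ 401. -191.   20.]
bush [ 399. -342.   20.]
jar [ 596. -347.   20.]
pod corners z45 [[532. 423.  45.]
 [591. 267.  45.]
 [478. 230.  45.]
 [430. 386.  45.]]
tray corners z34 [[ 607.  145.   34.]
 [ 612. -101.   34.]
 [ 493. -110.   34.]
 [ 487.  139.   34.]]
```

View pics/crop1.png

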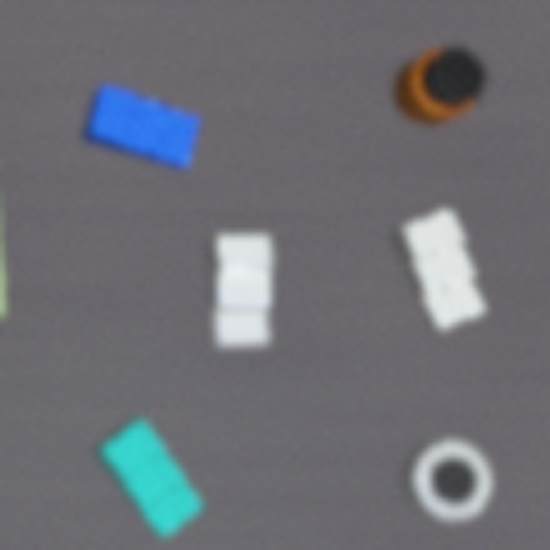

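Request:
carry_out([
  [0,[0.03,-0.04,0],[0,0,0]],
  [0,[0.03,-0.04,0],[0,0,0]],
  [0,[0.03,-0.04,0],[0,0,0]],
  [0,[0.03,-0.04,0],[0,0,0]],
  [0,[0.02,-0.04,0],[0,0,0]],
  [0,[0.02,-0.04,0],[0,0,0]],
  [0,[0.01,-0.045,0],[0,0,0]],
  [0,[0.01,-0.045,0],[0,0,0]],
])

```text
t: 2.05
eef_pos: [353.1, 137.5, 404.8]
tcp_rot: [0.0, 0.82, 0.572, 0.0]
contact_force: [1.1, -0.5, 0.7]
opening: 85.4
```

Request:
carry_out([
  [0,[0.01,-0.047,0],[0,0,7]],
  [0,[0.01,-0.047,0],[0,0,7]],
  [0,[0.015,-0.047,0],[0,0,6]],
  [0,[0.02,-0.045,0],[0,0,0]],
  [0,[0.02,-0.045,0],[0,0,0]],
  [0,[0.02,-0.045,0],[0,0,0]],
  [0,[0.02,-0.045,0],[0,0,0]],
  [0,[0.02,-0.045,0],[0,0,0]],
])

```text
t: 2.85
eef_pos: [485.8, -215.3, 404.8]
tcp_rot: [0.0, 0.721, 0.693, 0.0]
contact_force: [1.3, 0.8, 0.7]
opening: 85.1
```

```bash
cat > c.py <<'E'
from h import *
s=robot.sense();print(s["eef_pos"].round(),s["tcp_rot"].round(3))
c=cams.capture("wrist"); save(c,"w1.png")
print((-np.asarray(c["R"]).T@np.asarray(c["t"]).ravel()).round())
lm(c,["jaw1_mid"])
for d in cams.silhouettes(c,"jaw1_mid"):
    ys,xs=np.nonzero(d["region"]); r=cv2.minAreaRect(np.c_[xs,ys].astype(np.float32))
    b=ray(cv2.boxPoints(r),c,22); print(round(d["score"],2),len(xs),b[:,:2].round().tolist(),b.mean(0)[:2].round())
E
python3 c.py
```

```text
[ 486. -215.  405.] [0.    0.721 0.693 0.   ]
[ 409. -212.  375.]
```

View pics/w1.png

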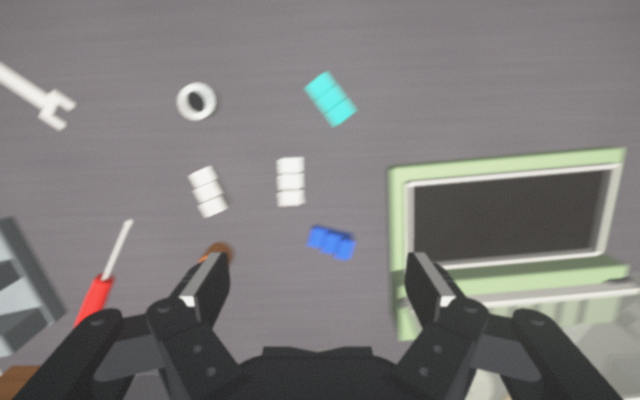

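```bash
cat > seg.py <<'E'
from h import *
def blobs(c,roi,z=22,amin=300,th=170):
    """bright grey blobs in roi -> list of (centre xy, long-axis angle deg, size)"""
    hsv=cv2.cvtColor(c["image"],cv2.COLOR_RGB2HSV); m=((hsv[:,:,2]>th)&(hsv[:,:,1]<50)).astype(np.uint8)
    k=np.zeros_like(m); k[roi[1]:roi[3],roi[0]:roi[2]]=1; m*=k
    m=cv2.morphologyEx(m,cv2.MORPH_CLOSE,np.ones((7,7)))
    for ct in cv2.findContours(m,cv2.RETR_EXTERNAL,cv2.CHAIN_APPROX_NONE)[0]:
        if cv2.contourArea(ct)<amin: continue
        p=ray(ct.reshape(-1,2),c,z)[:,:2].astype(np.float32)
        (cx,cy),(a,b),t=cv2.minAreaRect(p); t=t if a>b else t+90
        print("c",round(cx),round(cy),"size",round(a),round(b),"axis",round(((t+90)%180)-90,1))
E
cat > d.py <<'E'
from seg import *
s=robot.sense();print(s["eef_pos"].round(1),s["tcp_rot"].round(3))
c=cams.capture("wrist"); 
for z in (10,22,30): blobs(c,(180,150,310,220),z)
save(c,"w2.png",(170,140,330,240),5)
t=cams.capture("top"); blobs(t,(400,225,475,270),22,100)
E
python3 d.py
```

```text
[ 486.1 -215.7  403.5] [-0.001  0.722  0.692 -0.   ]
c 509 -349 size 64 31 axis 11.0
c 499 -244 size 29 61 axis -2.4
c 505 -345 size 62 30 axis 11.0
c 496 -243 size 28 59 axis -2.4
c 503 -342 size 60 30 axis 11.0
c 494 -242 size 28 58 axis -2.4
c 479 -363 size 35 78 axis -4.2
```

View pics/w2.png

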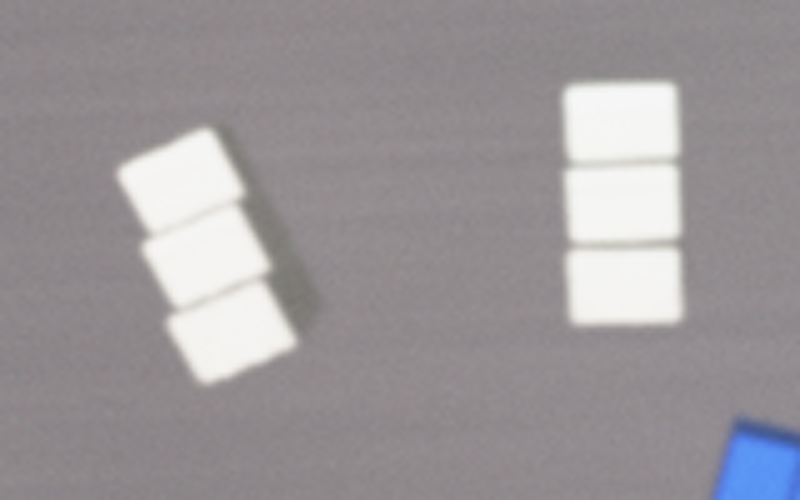

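Request:
carry_out([
  [0,[0.005,-0.014,-0.045],[0,0,0]],
  [0,[0.005,-0.013,-0.045],[0,0,0]],
  [0,[0,0,-0.045],[0,0,0]],
  [0,[0,0,-0.045],[0,0,0]],
  [0,[0,0,-0.03],[0,0,0]],
  [0,[0,0,-0.01],[0,0,0]],
  [0,[0,0,0],[0,0,0]],
  [0,[0,0,0],[0,0,0]],
], squeeze=60)

```text
t: 3.9
eef_pos: [496.3, -239.8, 186.7]
tcp_rot: [0.001, 0.72, 0.694, 0.001]
contact_force: [0.4, -0.6, 0.5]
opening: 85.3
```

```bash
cat > e.py <<'E'
from seg import *
s=robot.sense();print(s["eef_pos"].round(1),s["tcp_rot"].round(3))
c=cams.capture("wrist"); save(c,"w3.png",(120,60,520,400),1.5)
E
python3 e.py
```

```text
[ 496.3 -239.8  186.7] [0.001 0.72  0.694 0.001]
```

View pics/w3.png

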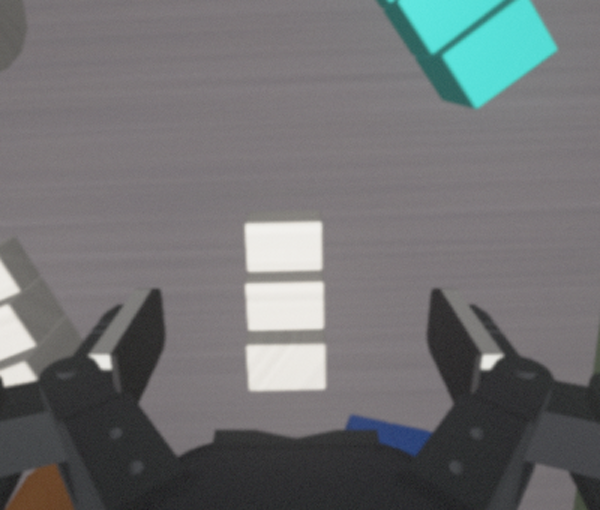

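Request:
carry_out([
  [0,[0,-0.003,-0.008],[0,0,0]],
  [150,[0,0,0],[0,0,0]],
  [255,[0,0,0],[0,0,0]],
  [255,[0,0,0],[0,0,0]],
  [255,[0,0,0],[0,0,0]],
  [255,[0,0,0],[0,0,0]],
  [255,[0,0,0],[0,0,0]],
  [255,[0,0,0],[0,0,0]],
], squeeze=60)

```text
t: 4.75
eef_pos: [495.6, -243.3, 177.2]
tcp_rot: [0.001, 0.72, 0.694, 0.0]
contact_force: [-0.5, -0.1, 4.7]
opening: 24.8
```

Request:
carry_out([
  [255,[0,0,0.03],[0,0,0]],
  [255,[0,0,0.04],[0,0,0]],
  [255,[0,0,0.03],[0,0,0]],
  [255,[0.01,0.045,0],[0,0,0]],
  [255,[0.01,0.045,0],[0,0,0]],
  [255,[0.01,0.045,0],[0,0,0]],
  [255,[0.01,0.045,0],[0,0,0]],
  [255,[0,0,0],[0,0,0]],
])

```text
t: 5.55
eef_pos: [535.8, -57.9, 275.7]
tcp_rot: [-0.002, 0.718, 0.696, 0.001]
contact_force: [-0.5, -1.4, -3.1]
opening: 24.4
```

Request:
carry_out([
  [255,[0.006,0.028,-0.03],[0,0,0]],
  [255,[0,0,-0.03],[0,0,0]],
  [255,[0,0,-0.01],[0,0,0]],
  [255,[0,0,0],[0,0,0]],
  [255,[0,0,0],[0,0,0]],
])

```text
t: 6.05
eef_pos: [541.6, -35.9, 207.1]
tcp_rot: [0.0, 0.721, 0.693, -0.0]
contact_force: [0.1, 0.6, -3.7]
opening: 24.9
```

```bash
cat > e.py <<'E'
from seg import *
s=robot.sense();print(s["eef_pos"].round(1),s["tcp_rot"].round(3),s["contact_force"].round(1),s["opening"])
c=cams.capture("wrist"); save(c,"w4.png")
lm(c,["tray"])
t=cams.capture("top");lm(t,["tray","cover_bar"])
E
python3 e.py
```

```text
[541.6 -35.9 207.1] [ 0.     0.721  0.693 -0.   ] [ 0.1  0.6 -3.7] 24.940396421654658
tray 0.78 [551.  20.  26.] [417. 260.]
tray 0.95 [548.  25.  22.] [312. 228.]
tray 0.59 [652.  27. 248.] [309. 167.]
cover_bar 0.84 [649.  26. 244.] [310. 168.]
cover_bar 0.3 [632.  30.  67.] [309. 192.]
```

View pics/w4.png

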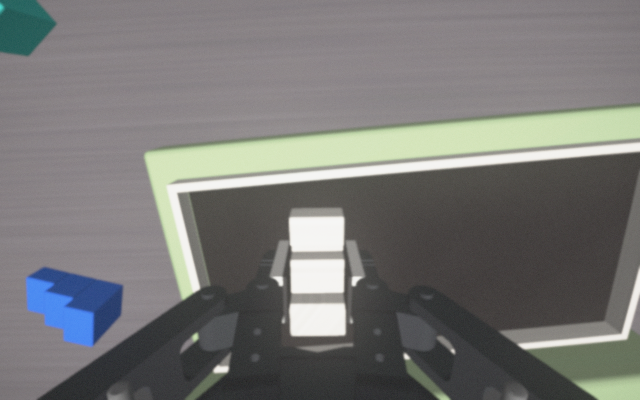

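Request:
carry_out([
  [255,[0,0,-0.005],[0,0,0]],
  [255,[0,0,-0.003],[0,0,0]],
  [255,[0,0,0],[0,0,0]],
  [120,[0,0,0],[0,0,0]],
  [120,[0,0,0],[0,0,0]],
  [120,[0,0,0],[0,0,0]],
  [120,[0,0,0],[0,0,0]],
])

```text
t: 7.0
eef_pos: [541.5, -35.1, 198.7]
tcp_rot: [0.0, 0.72, 0.694, 0.0]
contact_force: [0.7, 0.0, -0.6]
opening: 45.1
```

Request:
carry_out([
  [120,[0,0,0.04],[0,0,0]],
  [120,[0,0,0.045],[0,0,0]],
  [0,[0,0,0.045],[0,0,0]],
  [0,[0,-0.04,0.045],[0,0,0]],
  [0,[-0.01,-0.045,0],[0,0,8]],
  [0,[-0.01,-0.045,0],[0,0,8]],
  [0,[-0.01,-0.045,0],[0,0,8]],
  [0,[-0.01,-0.045,0],[0,0,0]],
])

```text
t: 7.8
eef_pos: [501.5, -247.4, 366.3]
tcp_rot: [0.0, 0.562, 0.827, 0.0]
contact_force: [0.5, -0.4, -0.0]
opening: 85.5
```

```bash
cat > e.py <<'E'
from seg import *
s=robot.sense();print(s["eef_pos"].round(1),s["tcp_rot"].round(3),s["contact_force"].round(1),s["opening"])
c=cams.capture("wrist"); save(c,"w5.png")
blobs(c,(0,0,640,300),18,200)
E
python3 e.py
```

```text
[ 501.5 -247.4  366.3] [0.    0.562 0.827 0.   ] [ 0.5 -0.4 -0. ] 85.51376039453699
c 545 -20 size 61 35 axis 16.2
c 504 4 size 122 306 axis -69.1
c 580 -483 size 13 99 axis -32.7
c 506 -350 size 62 34 axis 15.8
c 399 -347 size 45 39 axis 79.5
```

View pics/w5.png

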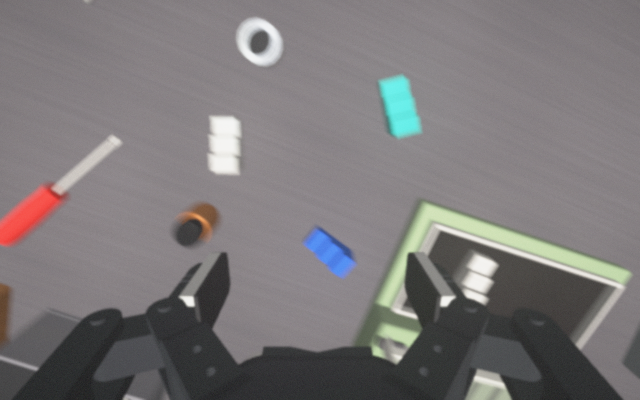

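Request:
carry_out([
  [0,[0.0015,-0.033,-0.03],[0,0,2]],
  [0,[0.001,-0.033,-0.03],[0,0,0]],
  [0,[0.001,-0.033,-0.03],[0,0,0]],
  [0,[0,0,-0.045],[0,0,0]],
  [0,[0,0,-0.04],[0,0,0]],
  [0,[0,0,0],[0,0,0]],
])

```text
t: 8.45
eef_pos: [502.6, -343.2, 184.4]
tcp_rot: [-0.007, 0.549, 0.836, 0.0]
contact_force: [-0.1, 0.3, -0.9]
opening: 85.6
```

```bash
cat > e.py <<'E'
from seg import *
s=robot.sense();print(s["eef_pos"].round(1),s["tcp_rot"].round(3),s["contact_force"].round(1),s["opening"])
c=cams.capture("wrist"); save(c,"w6.png",(120,100,520,400),1)
blobs(c,(240,150,400,330),20,200)
print("grasp px",px(s["eef_pos"]-[0,0,155],c))
E
python3 e.py
```

```text
[ 502.6 -343.2  184.4] [-0.007  0.549  0.836  0.   ] [-0.1  0.3 -0.9] 85.56247245438179
c 530 -336 size 20 29 axis -67.2
c 497 -348 size 41 27 axis 21.2
grasp px [[312.19509346 276.57062847]]
```

View pics/w6.png

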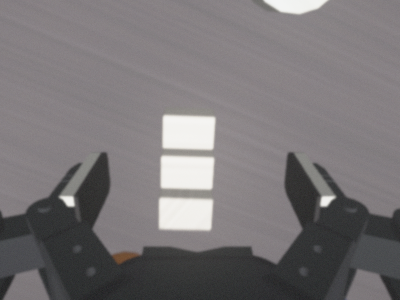

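Request:
carry_out([
  [0,[0.001,-0.002,-0.007],[0,0,0]],
  [150,[0,0,0],[0,0,0]],
  [255,[0,0,0],[0,0,0]],
  [255,[0,0,0],[0,0,0]],
  [255,[0,0,0],[0,0,0]],
  [255,[0,0,0],[0,0,0]],
  [255,[0,0,0],[0,0,0]],
  [255,[0,0,0],[0,0,0]],
])

```text
t: 9.3
eef_pos: [507.0, -347.0, 185.4]
tcp_rot: [0.001, 0.549, 0.836, 0.0]
contact_force: [-0.8, -0.2, 5.7]
opening: 24.3
```

Request:
carry_out([
  [255,[0,0,0.03],[0,0,0]],
  [255,[0,0,0.045],[0,0,0]],
  [255,[0,0,0.045],[0,0,0]],
  [255,[0.005,0.045,0],[0,0,-8]],
  [255,[0.005,0.045,0],[0,0,-8]],
  [255,[0.005,0.045,0],[0,0,-6]],
  [255,[0.005,0.045,0],[0,0,0]],
  [255,[0.005,0.045,0],[0,0,0]],
])

```text
t: 10.1
eef_pos: [531.1, -120.2, 303.6]
tcp_rot: [-0.0, 0.699, 0.715, -0.0]
contact_force: [1.0, -0.3, -1.8]
opening: 24.3
```

Request:
carry_out([
  [255,[0.005,0.045,0],[0,0,0]],
  [255,[0.005,0.045,0],[0,0,0]],
  [255,[0.005,0.045,0],[0,0,0]],
  [255,[0,0.045,0],[0,0,0]],
  [255,[0,0,0],[0,0,0]],
  [255,[0,0,0],[0,0,0]],
])

```text
t: 10.7
eef_pos: [546.1, 59.3, 303.5]
tcp_rot: [-0.0, 0.697, 0.717, -0.001]
contact_force: [0.3, -1.1, -2.3]
opening: 24.1
```

```bash
cat > e.py <<'E'
from seg import *
s=robot.sense();print(s["eef_pos"].round(1),s["tcp_rot"].round(3),s["contact_force"].round(1),s["opening"])
c=cams.capture("wrist"); save(c,"w7.png")
blobs(c,(240,150,400,400),148,200)
print("grasp px",px(s["eef_pos"]-[0,0,155],c))
E
python3 e.py
```

```text
[546.1  59.3 303.5] [-0.     0.697  0.717 -0.001] [ 0.3 -1.1 -2.3] 24.09098535885265
c 572 60 size 36 34 axis 1.6
c 531 59 size 37 23 axis 1.5
c 507 33 size 33 15 axis 10.6
grasp px [[316.63356227 275.16137257]]
```

View pics/w7.png

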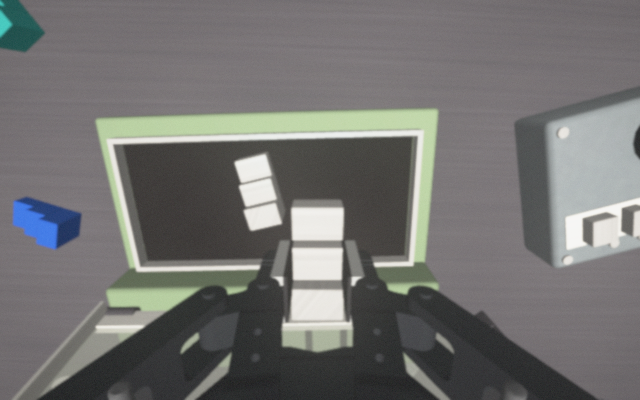

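```bash
cat > e.py <<'E'
from seg import *
c=cams.capture("wrist"); blobs(c,(225,145,290,240),42,200); print(ray([(128,262),(415,262),(427,133),(108,140)],c,34)[:,:2].round())
E
python3 e.py
```

```text
c 539 12 size 60 28 axis 10.5
[[ 608. -109.]
 [ 602.  147.]
 [ 489.  143.]
 [ 500. -108.]]
```

Request:
carry_out([
  [255,[-0.003,0.025,-0.03],[0,0,0]],
  [255,[0,0,-0.04],[0,0,0]],
  [255,[0,0,-0.015],[0,0,0]],
  [255,[0,0,0],[0,0,0]],
  [255,[0,0,0],[0,0,0]],
])

```text
t: 11.3
eef_pos: [543.9, 81.8, 219.4]
tcp_rot: [0.0, 0.699, 0.715, -0.0]
contact_force: [0.5, -1.0, -0.8]
opening: 24.0
```

Request:
carry_out([
  [255,[0,0,-0.006],[0,0,0]],
  [255,[0,0,-0.003],[0,0,0]],
  [255,[0,0,-0.002],[0,0,0]],
  [255,[0,0,0],[0,0,0]],
])

```text
t: 11.7
eef_pos: [543.5, 83.0, 208.2]
tcp_rot: [0.0, 0.699, 0.716, 0.0]
contact_force: [0.3, -0.2, -2.4]
opening: 24.0
```

Request:
carry_out([
  [255,[0,0,-0.002],[0,0,0]],
  [255,[0,0,0],[0,0,0]],
])

```text
t: 11.9
eef_pos: [543.7, 83.2, 207.4]
tcp_rot: [0.0, 0.698, 0.716, 0.0]
contact_force: [-2.1, -0.6, 5.3]
opening: 24.3
```

Request:
carry_out([
  [255,[0,0,-0.002],[0,0,0]],
  [255,[0,0,0],[0,0,0]],
])

```text
t: 12.1
eef_pos: [543.6, 83.1, 207.4]
tcp_rot: [0.001, 0.698, 0.716, 0.001]
contact_force: [-7.3, -0.3, 17.6]
opening: 23.9
```

Request:
carry_out([
  [255,[0,0,-0.002],[0,0,0]],
  [255,[0,0,0],[0,0,0]],
])

```text
t: 12.3
eef_pos: [543.4, 83.1, 207.3]
tcp_rot: [0.001, 0.698, 0.716, 0.001]
contact_force: [-11.5, -2.2, 29.2]
opening: 23.8
```

Request:
carry_out([
  [255,[0,0,0.005],[0,0,0]],
  [120,[0,0,0],[0,0,0]],
  [120,[0,0,0],[0,0,0]],
  [120,[0,0,0],[0,0,0]],
  [120,[0,0,0],[0,0,0]],
  [120,[0,0,0.045],[0,0,0]],
  [120,[0,0,0.045],[0,0,0]],
  [120,[0,0,0.045],[0,0,0]],
])

```text
t: 13.1
eef_pos: [543.3, 83.1, 342.7]
tcp_rot: [-0.001, 0.698, 0.716, -0.001]
contact_force: [0.2, -0.0, 0.0]
opening: 45.2
```

Request:
carry_out([
  [0,[-0.015,0.045,0.02],[0,0,0]],
  [0,[-0.015,0.045,0.02],[0,0,0]],
  [0,[-0.015,0.045,0.02],[0,0,5]],
  [0,[-0.015,0.045,0],[0,0,5]],
  [0,[0,0.045,0],[0,0,5]],
  [0,[0,0.03,0],[0,0,5]],
  [0,[0,0,0],[0,0,0]],
])

```text
t: 13.8
eef_pos: [484.2, 338.0, 399.2]
tcp_rot: [-0.0, 0.561, 0.828, 0.0]
contact_force: [-0.3, 0.0, -0.3]
opening: 85.4
```

```bash
cat > e.py <<'E'
from seg import *
s=robot.sense();print(s["eef_pos"].round(1),s["tcp_rot"].round(3),s["contact_force"].round(1),s["opening"])
c=cams.capture("wrist"); save(c,"w8.png",s=1.2)
lm(c,["slide_knob","pointer_tip","trigger_top"])
E
python3 e.py
```

```text
[484.2 338.  399.2] [-0.     0.561  0.828  0.   ] [-0.3  0.  -0.3] 85.38424457211688
slide_knob 0.9 [537. 371.  86.] [326. 243.]
pointer_tip 0.62 [549. 351.  53.] [306. 234.]
trigger_top 0.73 [488. 318.  68.] [297. 177.]
```

View pics/w8.png

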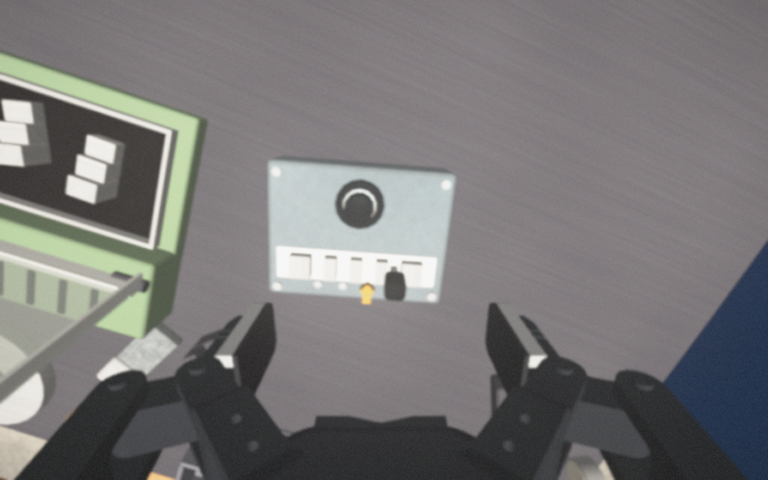

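Request:
carry_out([
  [0,[0.02,0.012,-0.03],[0,0,-2]],
  [0,[0.02,0.012,-0.03],[0,0,0]],
  [0,[0.01,0.01,-0.03],[0,0,0]],
  [0,[0,0,-0.02],[0,0,0]],
  [0,[0,0,0],[0,0,0]],
])

```text
t: 14.5
eef_pos: [534.5, 365.9, 286.2]
tcp_rot: [-0.001, 0.579, 0.815, -0.004]
contact_force: [0.0, -0.5, -0.4]
opening: 85.5
```

```bash
cat > e.py <<'E'
from seg import *
s=robot.sense();print(s["eef_pos"].round(1),s["tcp_rot"].round(3),s["contact_force"].round(1),s["opening"])
c=cams.capture("wrist"); save(c,"w9.png",(170,80,470,400),1.8)
lm(c,["slide_knob","pointer_tip","trigger_top"])
print("grasp px z88",px([[s["eef_pos"][0],s["eef_pos"][1],z] for z in (95,81,67)],c))
for d in cams.silhouettes(c,"slide_knob")[:1]:
    ys,xs=np.nonzero(d["region"]); print(xs.min(),xs.max(),ys.min(),ys.max())
E
python3 e.py
```

```text
[534.5 365.9 286.2] [-0.001  0.579  0.815 -0.004] [ 0.  -0.5 -0.4] 85.52603739520461
slide_knob 0.71 [532. 370.  83.] [325. 233.]
pointer_tip 0.96 [552. 351.  56.] [289. 234.]
trigger_top 0.56 [486. 318.  67.] [269. 132.]
grasp px z88 [[317.0006018  243.35551389]
 [317.03318405 233.63181948]
 [317.06149315 225.18085848]]
312 342 208 254
```

View pics/w9.png

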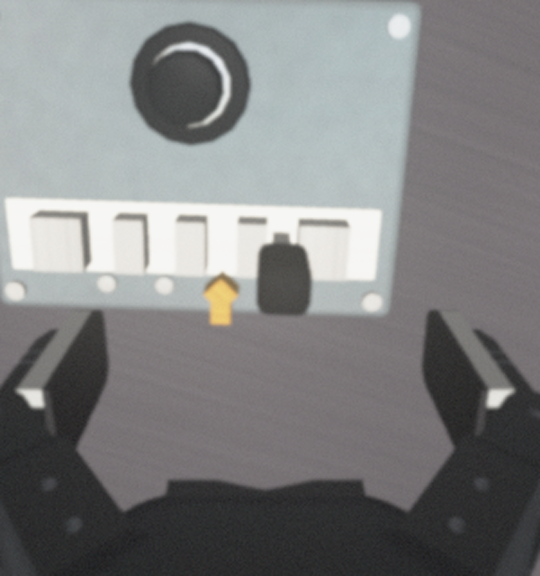

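Request:
carry_out([
  [0,[-0.002,0.005,0],[0,0,-1.2]],
  [100,[0,0,-0.025],[0,0,0]],
  [130,[0,0,-0.018],[0,0,0]],
  [130,[0,0,0],[0,0,0]],
  [130,[0,0,0],[0,0,0]],
], squeeze=40)

```text
t: 15.25
eef_pos: [532.8, 373.6, 248.1]
tcp_rot: [0.0, 0.586, 0.81, 0.0]
contact_force: [0.6, 0.5, -0.5]
opening: 41.7
```

Request:
carry_out([
  [255,[0,0,0],[0,0,0]],
  [255,[0,0,0],[0,0,0]],
  [255,[0,0,0],[0,0,0]],
  [255,[0,0,0],[0,0,0]],
  [255,[0,0,0],[0,0,0]],
  [255,[0,0,0],[0,0,0]],
])

```text
t: 15.85
eef_pos: [533.4, 373.5, 249.2]
tcp_rot: [0.0, 0.587, 0.81, 0.002]
contact_force: [0.0, -0.6, 7.3]
opening: 17.1
```

Request:
carry_out([
  [255,[0,0,0.007],[0,0,0]],
  [255,[0,0,0.006],[0,0,0]],
  [255,[0,0,0],[0,0,0]],
  [255,[0,0,0],[0,0,0]],
])

```text
t: 16.25
eef_pos: [533.4, 373.4, 260.5]
tcp_rot: [0.0, 0.587, 0.81, 0.001]
contact_force: [4.0, 1.4, -3.5]
opening: 16.9
```

Request:
carry_out([
  [255,[0,0,0.0025],[0,0,0]],
  [255,[0,0,0],[0,0,0]],
  [255,[0.0025,-0.0076,0],[0,0,0]],
  [255,[0.0025,-0.0076,0],[0,0,0]],
  [255,[0.0025,-0.0076,0],[0,0,0]],
  [255,[0,0,0],[0,0,0]],
  [255,[0,0,0],[0,0,0]],
])

```text
t: 16.95
eef_pos: [540.9, 349.9, 262.6]
tcp_rot: [0.001, 0.587, 0.81, 0.0]
contact_force: [4.6, 0.8, -2.5]
opening: 17.2
```

Request:
carry_out([
  [255,[0,0.001,-0.007],[0,0,0]],
  [255,[0,0,-0.006],[0,0,0]],
  [255,[0,0,-0.002],[0,0,0]],
  [255,[0,0,0],[0,0,0]],
  [255,[0,0,0],[0,0,0]],
])

```text
t: 17.45
eef_pos: [540.4, 351.6, 249.2]
tcp_rot: [0.0, 0.586, 0.81, 0.001]
contact_force: [3.1, -0.7, 6.0]
opening: 16.9
```

Request:
carry_out([
  [130,[0,0,0.003],[0,0,0]],
  [130,[0,0,0],[0,0,0]],
  [130,[0,0,0],[0,0,0]],
  [130,[0,0,0.03],[0,0,0]],
  [130,[-0.01,-0.03,0.04],[0,0,-8]],
  [130,[-0.01,-0.03,0.04],[0,0,-8]],
  [130,[0,0,0],[0,0,0]],
])

```text
t: 18.15
eef_pos: [520.9, 290.6, 365.5]
tcp_rot: [0.001, 0.695, 0.719, 0.004]
contact_force: [-0.0, 0.3, 0.2]
opening: 41.9
```

```bash
cat > e.py <<'E'
from seg import *
s=robot.sense();print(s["eef_pos"].round(1),s["joints"].round(2),s["contact_force"].round(1),s["opening"])
c=cams.capture("wrist"); save(c,"w10.png",(170,0,570,400),1.5)
lm(c,["slide_knob","pointer_tip","trigger_top"])
c=cams.capture("top");lm(c,["cover_bar","cover_hinge","slide_knob"])
c=cams.capture("scene");lm(c,["cover_bar","cover_hinge","slide_knob"])
for d in cams.silhouettes(c,"cover_bar")[:1]:
    ys,xs=np.nonzero(d["region"]); print(len(xs),xs.min(),xs.max(),ys.min(),ys.max())
E
python3 e.py
```

```text
[520.9 290.6 365.5] [ 0.51  0.45  0.2   1.31 -0.    0.47] [-0.   0.3  0.2] 41.890458461660344
slide_knob 0.97 [539. 353.  85.] [385. 216.]
pointer_tip 0.55 [549. 351.  55.] [375. 214.]
pointer_tip 0.18 [543.  85.  33.] [118. 193.]
trigger_top 0.94 [485. 320.  65.] [349. 150.]
cover_bar 0.72 [652.  27. 245.] [309. 167.]
cover_hinge 0.93 [630.  32.  66.] [308. 193.]
cover_bar 0.88 [652.  27. 243.] [326. 155.]
cover_hinge 0.83 [633.  20.  68.] [326. 204.]
slide_knob 0.52 [537. 354.  80.] [452. 204.]
4585 277 378 150 213
```

View pics/w10.png

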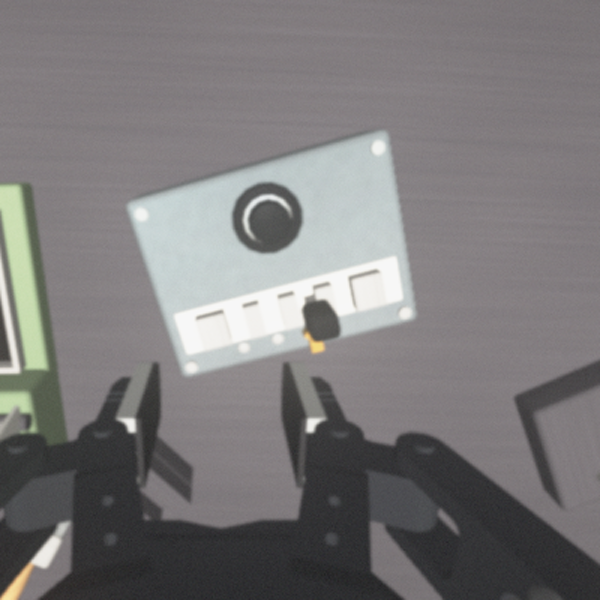

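Request:
carry_out([
  [130,[0,-0.01,0.045],[0,0,-8]],
  [130,[0,-0.015,0.045],[0,0,-8]],
  [130,[0,-0.03,0.02],[0,0,-8]],
  [130,[0.01,-0.035,0],[0,0,-8]],
  [130,[0.01,-0.035,0],[0,0,-8]],
  [130,[0.01,-0.035,0],[0,0,-8]],
  [130,[0.015,-0.035,0],[0,0,-8]],
  [130,[0.015,-0.035,0],[0,0,-8]],
])

```text
t: 19.6
eef_pos: [580.9, 61.2, 469.6]
tcp_rot: [-0.0, 0.971, 0.241, 0.0]
contact_force: [0.7, 0.2, -0.7]
opening: 41.8
```

Request:
carry_out([
  [130,[0.02,-0.02,0],[0,0,-8]],
  [130,[0.02,-0.014,0],[0,0,-8]],
  [130,[0.02,0,0],[0,0,-8]],
  [130,[0.01,0,0],[0,0,-2]],
  [130,[0,0,0],[0,0,0]],
])

```text
t: 20.1
eef_pos: [651.8, 28.2, 468.1]
tcp_rot: [0.0, 1.0, 0.019, -0.0]
contact_force: [-0.2, 0.3, -0.2]
opening: 42.0
```

```bash
cat > e.py <<'E'
from seg import *
s=robot.sense();print(s["eef_pos"].round(1),s["joints"].round(2),s["tcp_rot"].round(3),s["contact_force"].round(1),s["opening"])
c=cams.capture("wrist"); save(c,"w11.png")
lm(c,["cover_bar","cover_hinge"])
p=s["eef_pos"]; print(px([p-[0,0,155],[p[0],p[1],245]],c))
E
python3 e.py
```

```text
[651.8  28.2 468.1] [0.04 0.56 0.65 1.66 0.   1.58] [ 0.     1.     0.019 -0.   ] [-0.2  0.3 -0.2] 42.01498335255048
cover_bar 0.97 [652.  28. 244.] [319. 220.]
cover_hinge 0.56 [632.  23.  67.] [302. 171.]
[[318.13035814 274.44161284]
 [317.8655631  220.53632131]]
```

Request:
carry_out([
  [130,[0,0,-0.035],[0,0,0]],
  [130,[0,0,-0.033],[0,0,0]],
  [130,[0,0,0],[0,0,0]],
  [255,[0,0,0],[0,0,0]],
  [255,[0,0,0],[0,0,0]],
  [255,[0,0,0],[0,0,0]],
  [255,[0,0,0],[0,0,0]],
], squeeze=40)

```text
t: 20.95
eef_pos: [651.0, 28.7, 404.3]
tcp_rot: [-0.0, 1.0, 0.019, 0.002]
contact_force: [-1.6, -0.0, 7.7]
opening: 8.1
```

```bash
python3 - <<'E'
import numpy as np
hx,hz=632,66.5
th=np.linspace(np.arctan2(178,-20),-0.02,15)
P=np.c_[hx-178*np.cos(th),hz+178*np.sin(th)]
print(P[0],P[-1]);print((np.diff(P,axis=0)/1000).round(4).tolist())
E
```

```text
[651.87493624 243.38693256] [454.03559881  62.94023733]
[[-0.0216, 0.0011], [-0.0216, -0.0015], [-0.0212, -0.0041], [-0.0206, -0.0067], [-0.0196, -0.0091], [-0.0184, -0.0114], [-0.0168, -0.0136], [-0.0151, -0.0155], [-0.0131, -0.0172], [-0.0109, -0.0187], [-0.0085, -0.0199], [-0.0061, -0.0208], [-0.0035, -0.0214], [-0.0009, -0.0216]]
```

Request:
carry_out([
  [255,[-0.0216,-0.0007,0.0011],[0,0,0]],
  [255,[-0.0216,-0.0007,-0.0015],[0,0,0]],
  [255,[-0.0212,-0.0007,-0.0041],[0,0,0]],
  [255,[-0.0206,-0.0007,-0.0067],[0,0,0]],
  [255,[-0.0196,-0.0006,-0.0091],[0,0,0]],
  [255,[-0.0184,-0.0006,-0.0114],[0,0,0]],
  [255,[-0.0168,-0.0005,-0.0136],[0,0,0]],
  [255,[0,0,0],[0,0,0]],
])

```text
t: 21.75
eef_pos: [509.3, 22.7, 355.7]
tcp_rot: [0.002, 1.0, 0.019, -0.0]
contact_force: [-2.3, -6.0, -1.0]
opening: 8.1
```

Request:
carry_out([
  [255,[-0.0151,0,-0.0155],[0,0,0]],
  [255,[-0.0131,0,-0.0172],[0,0,0]],
  [255,[-0.0109,0,-0.0187],[0,0,0]],
  [255,[-0.0085,0,-0.0199],[0,0,0]],
  [255,[-0.0061,0,-0.0208],[0,0,0]],
  [255,[-0.0035,0,-0.0214],[0,0,0]],
  [255,[-0.0009,0,-0.0216],[0,0,0]],
  [255,[0,0,0],[0,0,0]],
])

```text
t: 22.55
eef_pos: [453.7, 22.4, 221.3]
tcp_rot: [0.003, 1.0, 0.018, 0.001]
contact_force: [1.5, -6.8, -4.1]
opening: 8.1
```

Request:
carry_out([
  [255,[0,0,0],[0,0,0]],
])

```text
t: 22.65
eef_pos: [453.8, 22.4, 221.4]
tcp_rot: [0.003, 1.0, 0.018, 0.001]
contact_force: [2.0, -8.0, -3.8]
opening: 8.5
```

Request:
carry_out([
  [255,[0,0.001,-0.003],[0,0,0]],
  [255,[0,0.001,-0.003],[0,0,0]],
  [255,[0,0,0],[0,0,0]],
])

```text
t: 22.95
eef_pos: [453.5, 23.4, 219.6]
tcp_rot: [0.005, 1.0, 0.018, 0.002]
contact_force: [-11.4, -13.6, 33.6]
opening: 8.3
```

Request:
carry_out([
  [255,[0,0,0.005],[0,0,0]],
  [170,[0,0,0],[0,0,0]],
  [170,[0,0,0],[0,0,0]],
  [170,[0,0,0],[0,0,0]],
  [170,[0,0,0.04],[0,0,0]],
  [170,[0,0,0.04],[0,0,0]],
  [170,[0,0,0.04],[0,0,0]],
  [170,[0,0,0],[0,0,0]],
])

```text
t: 23.75
eef_pos: [455.0, 26.6, 345.3]
tcp_rot: [-0.0, 1.0, 0.019, 0.006]
contact_force: [1.0, 1.0, 0.1]
opening: 28.4
```

```bash
cat > e.py <<'E'
from seg import *
s=robot.sense();print(s["eef_pos"].round(1),s["joints"].round(2),s["tcp_rot"].round(3),s["contact_force"].round(1),s["opening"])
for n in("top","scene","wrist"):
    c=cams.capture(n);lm(c,["cover_bar","cover_hinge","trigger_top"])
    if n=="scene": save(c,"s2.png",(230,120,500,270),2.9)
E
python3 e.py
```

```text
[455.   26.6 345.3] [ 0.06  0.19 -0.22  1.15  0.    1.59] [-0.     1.     0.019  0.006] [1.  1.  0.1] 28.42592260980976
cover_hinge 0.61 [630.  33.  69.] [308. 193.]
trigger_top 0.6 [486. 320.  68.] [189. 254.]
trigger_top 0.18 [630.  30.  66.] [309. 193.]
cover_bar 0.92 [453.  17.  66.] [343. 171.]
cover_hinge 0.6 [633.  24.  68.] [327. 205.]
trigger_top 0.65 [486. 318.  76.] [441. 192.]
cover_bar 0.62 [456.  14.  71.] [322. 214.]
cover_hinge 0.61 [633.  22.  67.] [530. 212.]
```

View pics/s2.png

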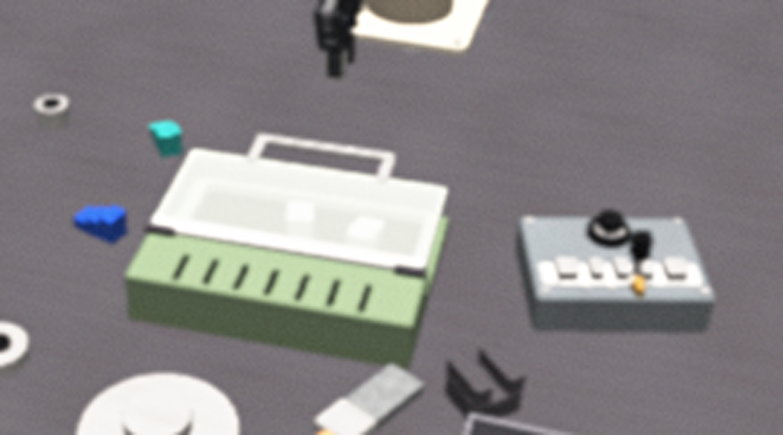

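Request:
carry_out([
  [255,[0,0.04,0],[0,0,0]],
  [255,[0,0.04,0],[0,0,0]],
  [255,[0,0.04,0],[0,0,0]],
  [255,[0,0.04,0],[0,0,0]],
  [255,[0.008,0.04,0],[0,0,0]],
  [255,[0.008,0.04,0],[0,0,0]],
  [255,[0.008,0.04,-0.03],[0,0,0]],
  [255,[0.007,0.012,-0.03],[0,0,0]],
])

```text
t: 25.15
eef_pos: [484.3, 321.7, 280.5]
tcp_rot: [-0.002, 1.0, 0.021, 0.002]
contact_force: [0.4, -0.4, -0.0]
opening: -0.0
```

```bash
cat > e.py <<'E'
from seg import *
s=robot.sense();print(s["eef_pos"].round(1),s["joints"].round(2),s["tcp_rot"].round(3),s["contact_force"].round(1),s["opening"])
c=cams.capture("wrist");lm(c,["trigger_top"])
E
python3 e.py
```

```text
[484.3 321.7 280.5] [0.59 0.48 0.01 1.1  0.   2.11] [-0.002  1.     0.021  0.002] [ 0.4 -0.4 -0. ] -0.04331584229804246
trigger_top 0.97 [488. 317.  71.] [322. 237.]
```

Request:
carry_out([
  [255,[0.002,-0.003,-0.02],[0,0,0]],
  [255,[0,0,-0.012],[0,0,0]],
  [255,[0,0,0],[0,0,0]],
])

```text
t: 25.55
eef_pos: [485.1, 313.4, 247.1]
tcp_rot: [0.001, 1.0, 0.019, -0.002]
contact_force: [-0.7, -0.1, 0.2]
opening: 0.4
```

Request:
carry_out([
  [255,[0,0,-0.003],[0,0,0]],
  [255,[0,0,0],[0,0,0]],
])

```text
t: 25.75
eef_pos: [486.0, 314.4, 246.2]
tcp_rot: [-0.0, 1.0, 0.019, 0.001]
contact_force: [0.5, 0.1, 0.2]
opening: 0.2
```

Request:
carry_out([
  [255,[0,0,-0.002],[0,0,0]],
  [255,[0,0,0],[0,0,0]],
])

```text
t: 25.95
eef_pos: [485.8, 314.6, 243.8]
tcp_rot: [-0.0, 1.0, 0.019, 0.0]
contact_force: [-0.2, -0.6, -0.2]
opening: 0.4
```

Request:
carry_out([
  [255,[0.001,0.003,0],[0,0,0]],
  [255,[0,0,-0.002],[0,0,0]],
  [255,[0,0,0],[0,0,0]],
])

```text
t: 26.25
eef_pos: [487.0, 318.0, 241.4]
tcp_rot: [-0.0, 1.0, 0.019, 0.0]
contact_force: [0.2, 1.2, 0.5]
opening: -0.3
```

Request:
carry_out([
  [255,[0,0,-0.002],[0,0,0]],
  [255,[0,0,0],[0,0,0]],
])

```text
t: 26.45
eef_pos: [486.9, 317.8, 239.3]
tcp_rot: [-0.0, 1.0, 0.019, 0.0]
contact_force: [1.0, 1.2, 2.5]
opening: 0.1
```

Request:
carry_out([
  [255,[0,0,-0.0015],[0,0,0]],
  [255,[0,0,0],[0,0,0]],
])

```text
t: 26.65
eef_pos: [486.9, 317.8, 238.1]
tcp_rot: [-0.0, 1.0, 0.019, 0.0]
contact_force: [0.1, 2.0, 1.4]
opening: -0.1
```

Request:
carry_out([
  [255,[0,0,-0.001],[0,0,0]],
  [255,[0,0,0],[0,0,0]],
])

```text
t: 26.85
eef_pos: [486.9, 317.8, 237.7]
tcp_rot: [-0.0, 1.0, 0.019, 0.001]
contact_force: [-1.5, -0.6, 6.8]
opening: 0.1
```

Request:
carry_out([
  [255,[0,0,-0.001],[0,0,0]],
  [255,[0,0,0],[0,0,0]],
])

```text
t: 27.05
eef_pos: [486.9, 317.7, 236.9]
tcp_rot: [-0.001, 1.0, 0.019, 0.001]
contact_force: [-0.4, 0.9, 8.0]
opening: 0.3
```

Request:
carry_out([
  [255,[0,0,0.001],[0,0,0]],
  [255,[0,0,0],[0,0,0]],
  [255,[0,0,0],[0,0,0]],
])

```text
t: 27.35
eef_pos: [486.9, 317.8, 237.9]
tcp_rot: [-0.0, 1.0, 0.019, 0.001]
contact_force: [-1.4, -0.1, 7.0]
opening: 0.1
```

Request:
carry_out([
  [255,[0,0,0],[0,0,0]],
  [255,[0,0,0],[0,0,0]],
  [255,[0,0,0],[0,0,0]],
  [255,[0,0,0],[0,0,0]],
  [255,[0,0,0],[0,0,0]],
  [255,[0,0,0],[0,0,0]],
  [255,[0,0,0],[0,0,0]],
  [255,[0,0,0],[0,0,0]],
])

```text
t: 28.15
eef_pos: [486.9, 317.7, 237.9]
tcp_rot: [-0.001, 1.0, 0.019, 0.001]
contact_force: [-0.7, 1.2, 7.1]
opening: 0.2
```

Request:
carry_out([
  [255,[0,0,0],[0,0,0]],
  [255,[0,0,0],[0,0,0]],
  [255,[0,0,0],[0,0,0]],
  [255,[0,0,0],[0,0,0]],
  [255,[0,0,0],[0,0,0]],
  [255,[0,0,0],[0,0,0]],
  [255,[0,0,0],[0,0,0]],
  [255,[0,0,0],[0,0,0]],
])

```text
t: 28.95
eef_pos: [486.9, 317.8, 237.9]
tcp_rot: [-0.001, 1.0, 0.019, 0.001]
contact_force: [-0.2, 1.2, 6.9]
opening: 0.1
```

Request:
carry_out([
  [255,[0,0,-0.002],[0,0,0]],
  [255,[0,0,-0.002],[0,0,0]],
  [255,[0,0,-0.001],[0,0,0]],
  [255,[0,0,-0.001],[0,0,0]],
  [255,[0,0,0],[0,0,0]],
])

```text
t: 29.45
eef_pos: [486.8, 317.7, 233.7]
tcp_rot: [-0.001, 1.0, 0.019, 0.001]
contact_force: [-4.1, -1.7, 16.3]
opening: -0.1
```

Request:
carry_out([
  [255,[0,0,-0.0015],[0,0,0]],
  [255,[0,0,0],[0,0,0]],
  [255,[0,0,0],[0,0,0]],
])

```text
t: 29.75
eef_pos: [486.8, 317.7, 233.5]
tcp_rot: [-0.001, 1.0, 0.019, 0.001]
contact_force: [-6.5, -3.1, 22.9]
opening: 0.2
```

Request:
carry_out([
  [255,[0,0,0.01],[0,0,0]],
  [255,[0,0,0.04],[0,0,0]],
  [255,[0,0,0.045],[0,0,0]],
  [255,[0,-0.045,0.02],[0,0,0]],
  [170,[-0.008,-0.045,0],[0,0,0]],
  [170,[-0.008,-0.045,0],[0,0,0]],
  [170,[-0.008,-0.045,0],[0,0,0]],
  [170,[-0.008,-0.045,0],[0,0,0]],
])

```text
t: 30.55
eef_pos: [453.6, 90.7, 343.8]
tcp_rot: [0.001, 1.0, 0.019, -0.001]
contact_force: [0.5, -0.7, 1.0]
opening: 28.6
```

Request:
carry_out([
  [170,[0,-0.04,0],[0,0,0]],
  [170,[0,-0.032,0],[0,0,0]],
  [170,[0,0,0],[0,0,0]],
])

```text
t: 30.85
eef_pos: [453.9, 17.3, 343.8]
tcp_rot: [0.001, 1.0, 0.016, -0.001]
contact_force: [0.1, 1.0, -0.3]
opening: 28.4
```

```bash
cat > e.py <<'E'
from seg import *
s=robot.sense();print(s["eef_pos"].round(1),s["joints"].round(2),s["tcp_rot"].round(3),s["contact_force"].round(1),s["opening"])
c=cams.capture("wrist");lm(c,["cover_bar"])
c=cams.capture("scene");lm(c,["cover_bar","trigger_top"])
hx,hz=631,66.5
th=np.linspace(0,np.pi/2+0.0,15)
P=np.c_[hx-178*np.cos(th),hz+178*np.sin(th)]
print((np.diff(P,axis=0)/1000).round(4).tolist())
E
python3 e.py
```

```text
[453.9  17.3 343.8] [ 0.04  0.19 -0.22  1.16 -0.    1.58] [ 0.001  1.     0.016 -0.001] [ 0.1  1.  -0.3] 28.445450736959096
cover_bar 0.86 [454.  17.  73.] [318. 200.]
cover_bar 0.63 [455.  16.  69.] [343. 170.]
trigger_top 0.38 [486. 320.  71.] [441. 194.]
[[0.0011, 0.0199], [0.0033, 0.0197], [0.0055, 0.0192], [0.0076, 0.0184], [0.0097, 0.0175], [0.0116, 0.0163], [0.0133, 0.0149], [0.0149, 0.0133], [0.0163, 0.0116], [0.0175, 0.0097], [0.0184, 0.0076], [0.0192, 0.0055], [0.0197, 0.0033], [0.0199, 0.0011]]
```

Request:
carry_out([
  [170,[0,0.002,-0.045],[0,0,0]],
  [170,[0,0,-0.045],[0,0,0]],
  [170,[0,0,-0.03],[0,0,0]],
  [170,[0,0,0],[0,0,0]],
  [255,[0,0,0],[0,0,0]],
  [255,[0,0,0],[0,0,0]],
  [255,[0,0,0],[0,0,0]],
])

```text
t: 31.8
eef_pos: [454.3, 23.2, 225.1]
tcp_rot: [-0.001, 1.0, 0.02, -0.0]
contact_force: [-4.7, 1.5, -2.4]
opening: 8.2
```

Request:
carry_out([
  [255,[0.0011,0,0.0199],[0,0,0]],
  [255,[0.0033,0,0.0197],[0,0,0]],
  [255,[0.0055,0,0.0192],[0,0,0]],
  [255,[0.0076,0,0.0184],[0,0,0]],
  [255,[0.0097,0.0005,0.0175],[0,0,0]],
  [255,[0.0116,0.0005,0.0163],[0,0,0]],
  [255,[0.0133,0.0006,0.0149],[0,0,0]],
  [255,[0,0,0],[0,0,0]],
])

```text
t: 32.6
eef_pos: [507.6, 25.5, 354.0]
tcp_rot: [-0.002, 1.0, 0.02, 0.002]
contact_force: [-6.0, 6.0, 7.0]
opening: 8.4
```

Request:
carry_out([
  [255,[0.0149,0.0006,0.0133],[0,0,0]],
  [255,[0.0163,0.0006,0.0116],[0,0,0]],
  [255,[0.0175,0.0006,0.0097],[0,0,0]],
  [255,[0.0184,0.0006,0.0076],[0,0,0]],
  [255,[0.0192,0.0006,0.0055],[0,0,0]],
  [255,[0.0197,0.0006,0.0033],[0,0,0]],
  [255,[0.0199,0.0006,0.0011],[0,0,0]],
  [255,[0,0,0],[0,0,0]],
])

```text
t: 33.4
eef_pos: [635.0, 30.8, 405.5]
tcp_rot: [-0.003, 1.0, 0.02, 0.004]
contact_force: [1.9, 7.5, 1.6]
opening: 7.9
```

```bash
cat > e.py <<'E'
from seg import *
s=robot.sense();print(s["eef_pos"].round(1),s["contact_force"].round(1),s["opening"])
for n in("wrist","scene","top"):
    c=cams.capture(n);lm(c,["cover_bar","cover_hinge","tray"])
E
python3 e.py
```

```text
[635.   30.8 405.5] [1.9 7.5 1.6] 7.8850338678849665
cover_bar 0.59 [638.  27. 245.] [320. 276.]
tray 0.9 [552.  23.  25.] [244. 176.]
cover_bar 0.78 [637.  27. 243.] [328. 152.]
cover_bar 0.17 [554. 348.  54.] [448. 214.]
cover_hinge 0.68 [631.  22.  67.] [327. 205.]
```

Request:
carry_out([
  [150,[0,0,0],[0,0,0]],
  [150,[0,0,0],[0,0,0]],
  [150,[0,0,0],[0,0,0]],
  [150,[0,0,0.035],[0,0,0]],
  [150,[0,0,0.03],[0,0,0]],
  [130,[-0.015,0.02,0],[0,0,8]],
  [130,[-0.015,0.035,0],[0,0,8]],
  [130,[-0.015,0.035,0],[0,0,8]],
])

```text
t: 34.8
eef_pos: [587.4, 118.1, 468.0]
tcp_rot: [0.0, 0.974, 0.228, 0.001]
contact_force: [0.6, 1.5, -1.2]
opening: 41.8
```

Request:
carry_out([
  [130,[-0.015,0.035,0],[0,0,8]],
  [130,[-0.015,0.035,0],[0,0,8]],
  [130,[-0.015,0.035,0],[0,0,8]],
  [130,[-0.005,0.035,0],[0,0,8]],
  [130,[0,0.035,0],[0,0,8]],
  [130,[0,0.03,-0.02],[0,0,8]],
  [130,[0,0.026,-0.04],[0,0,8]],
  [130,[0,0,-0.04],[0,0,8]],
])

```text
t: 35.6
eef_pos: [537.6, 352.5, 366.9]
tcp_rot: [0.0, 0.703, 0.712, 0.002]
contact_force: [-1.1, -0.5, -0.7]
opening: 42.1
```

Request:
carry_out([
  [130,[0,0,-0.03],[0,0,8]],
  [130,[0,0,-0.03],[0,0,8]],
  [130,[0,0,-0.01],[0,0,2]],
  [130,[0,0,0],[0,0,0]],
])

```text
t: 36.0
eef_pos: [537.3, 348.6, 294.8]
tcp_rot: [-0.001, 0.587, 0.81, -0.002]
contact_force: [-1.1, -0.0, 0.4]
opening: 42.2
```

```bash
cat > e.py <<'E'
from seg import *
s=robot.sense();print(s["eef_pos"].round(1),s["joints"].round(2),s["tcp_rot"].round(3),s["opening"])
c=cams.capture("wrist");lm(c,["slide_knob","pointer_tip","trigger_top"])
print(px([s["eef_pos"][0],s["eef_pos"][1],81],c))
c=cams.capture("scene");lm(c,["cover_bar"])
E
python3 e.py
```

```text
[537.3 348.6 294.8] [ 0.58  0.58  0.23  1.23 -0.    0.26] [-0.001  0.587  0.81  -0.002] 42.15032310814941
slide_knob 0.61 [539. 349.  83.] [317. 231.]
trigger_top 0.84 [486. 319.  67.] [297. 135.]
[[316.83786861 227.23173683]]
cover_bar 0.58 [635.  26. 245.] [328. 151.]
cover_bar 0.54 [ 797. -210.   -1.] [228. 243.]
```

Aligned; descend and grip.

Request:
carry_out([
  [130,[0.002,0.001,-0.025],[0,0,0]],
  [130,[0,0,-0.023],[0,0,0]],
  [130,[0,0,0],[0,0,0]],
  [255,[0,0,0],[0,0,0]],
  [255,[0,0,0],[0,0,0]],
  [255,[0,0,0],[0,0,0]],
  [255,[0,0,0],[0,0,0]],
  [255,[0,0,0],[0,0,0]],
])

```text
t: 37.1
eef_pos: [540.2, 350.7, 251.0]
tcp_rot: [0.0, 0.586, 0.81, 0.001]
contact_force: [-0.6, 0.3, 6.1]
opening: 16.9
```

Request:
carry_out([
  [255,[0,0,0.007],[0,0,0]],
  [255,[0,0,0.007],[0,0,0]],
  [255,[0,0,0],[0,0,0]],
  [255,[0,0,0],[0,0,0]],
])

```text
t: 37.5
eef_pos: [540.2, 350.5, 263.5]
tcp_rot: [0.0, 0.586, 0.81, 0.001]
contact_force: [2.3, 1.7, -2.1]
opening: 16.5
```

Request:
carry_out([
  [255,[0,0,0.001],[0,0,0]],
  [255,[-0.0024,0.0076,0],[0,0,0]],
  [255,[-0.0024,0.0076,0],[0,0,0]],
  [255,[-0.0024,0.0076,0],[0,0,0]],
  [255,[0,0,0],[0,0,0]],
  [255,[0,0,0],[0,0,0]],
])

```text
t: 38.1
eef_pos: [532.7, 374.3, 264.3]
tcp_rot: [0.0, 0.586, 0.81, 0.001]
contact_force: [4.3, 1.4, -1.7]
opening: 16.7
```

Request:
carry_out([
  [255,[0,-0.0005,-0.007],[0,0,0]],
  [255,[0,0,-0.006],[0,0,0]],
  [255,[0,0,-0.002],[0,0,0]],
  [255,[0,0,0],[0,0,0]],
  [255,[0,0,0],[0,0,0]],
])

```text
t: 38.6
eef_pos: [532.9, 373.2, 251.0]
tcp_rot: [0.0, 0.586, 0.81, 0.002]
contact_force: [2.8, 1.4, 7.0]
opening: 17.1
```

Home (same z as when gripped down). Release and retreat.

Request:
carry_out([
  [130,[0,0,0.002],[0,0,0]],
  [130,[0,0,0],[0,0,0]],
  [130,[0,0,0],[0,0,0]],
  [130,[0,0,0.04],[0,0,0]],
  [130,[0,0,0.045],[0,0,0]],
  [130,[-0.04,-0.01,0.03],[0,0,0]],
  [130,[-0.04,-0.01,0],[0,0,0]],
  [130,[0,0,0],[0,0,0]],
])

```text
t: 39.4
eef_pos: [448.2, 350.9, 364.9]
tcp_rot: [-0.002, 0.586, 0.811, -0.004]
contact_force: [-0.0, -0.1, -0.1]
opening: 41.7
```

```bash
cat > e.py <<'E'
from seg import *
s=robot.sense();print(s["t"],s["eef_pos"].round(1),s["tcp_rot"].round(3),s["opening"])
c=cams.capture("wrist");lm(c,["slide_knob","trigger_top"]); A=c["image"]
c=cams.capture("scene");lm(c,["cover_bar","cover_hinge","slide_knob"]); save(c,"s3.png",s=1.25)
t=cams.capture("top");lm(t,["cover_bar","tray","vblock","bush","collar","oil_jar"])
B=cv2.resize(t["image"][150:320,140:500],None,fx=2.2,fy=2.2,interpolation=cv2.INTER_CUBIC)
cv2.imwrite("pics/f1.png",B[:,:,::-1])
im=np.vstack([cv2.resize(A,(480,300)),cv2.resize(B,(480,227))]);cv2.imwrite("pics/f2.png",im[:,:,::-1])
E
python3 e.py
```

```text
39.4 [448.2 350.9 364.9] [-0.002  0.586  0.811 -0.004] 41.67339530603642
slide_knob 0.78 [534. 369.  82.] [307. 284.]
trigger_top 0.73 [488. 319.  69.] [272. 221.]
cover_bar 0.9 [639.  22. 241.] [326. 153.]
cover_hinge 0.61 [634.  23.  68.] [327. 205.]
slide_knob 0.46 [532. 373.  82.] [459. 204.]
cover_bar 0.75 [640.  28. 246.] [309. 173.]
tray 0.57 [554.  24.  20.] [312. 226.]
vblock 0.85 [711. 237.  -0.] [231. 168.]
bush 0.55 [ 400. -340.   -2.] [457. 285.]
collar 0.75 [ 796. -205.   -1.] [397. 135.]
oil_jar 0.45 [ 598. -345.    2.] [454. 207.]
```

View pics/f2.png

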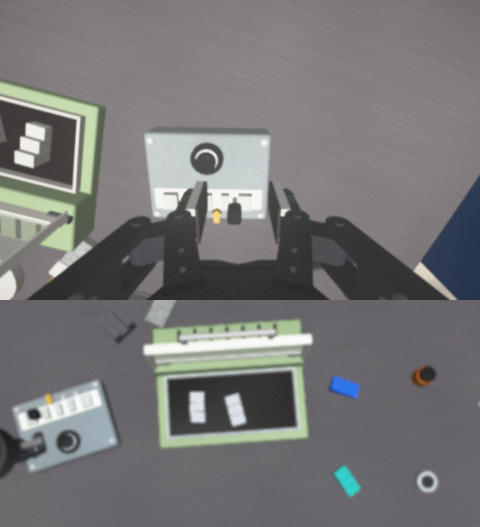

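```bash
python3 -c "
from workcell import robot
print(robot.finish_job())"
```

```text
the job is handed in; nothing more can be done
None
```

I finished every step in the order asked and handed the job in at about 39 s of the 210 s allowed. The hand-in gives no verdict.

**What I did**
- Only two grey jaws were on the bench. Both went into the tray, and I left the blue and turquoise look-alikes alone.
- The brass pointer marked the first notch after parking (0.024), so I moved the slide there.
- I folded the cover down onto its end stop; it took 33 N at the stop.
- I pressed the button to its halfway stop, held it about 2 s, then pressed it fully down. It moved another 4.2 mm and ended at 23 N.
- I released the button, stood the cover upright again and returned the slide to its parking notch.

**What my last checks showed**
- **Jaws:** both lie flat in the tray. The first had moved a few centimetres and turned about 10° after I set it down, probably the announced knock. It stayed in the tray, so I left it there.
- **Slide:** the knob is home in the parking notch. Its height on lowering matched the height when it was down before.
- **Cover:** upright, about 0.02 to 0.05 rad past vertical, within what the cameras can resolve.
- **Bystanders:** the V-block, bush, collar and jar are where they started.

**What disagreed**
- After each grip, the tool height read 5 to 8 mm above what I commanded, with about 6 N of upward force. I went by contact force instead.
- While finding the halfway stop, I pressed about 1 mm too far for a moment, at 8 N. I backed off before starting the hold.

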